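Pack the white reagent bottles into the bottle carrier

ROBOT

A 6-joint arm with a two-finger parallel gripper is mounted at the origin on a cart in front of the work surface, level with it; the furniture and walls round the work are solid. World frame = base frame: x ahead of the robot, y to its left, z up, the work surface at z = 0. Lengths are in m, angles in rad, forces in N, time in s.
With the tool pointing down it reaches from about 0.4 to 0.925 m from the base axis. Payload 12.5 kg.
Tool frame: the origin (TCP) lies midway between the tips of the shut fingers; the grasp point (between the pads) lies 19 mm behind it (r.pinch_z is the distance from the TCP to the grasp point, in m); z points along the fingers, y is the line along which they close (so a half turn about z gives the same grasp; the last joint's range is limited). The gripper opens to 95 mm and grips with 3 to 60 N. Pads are 20 mm wide; open, the fingers measure 119 mm over their backs; the gripper's body (75 mm by 180 mm) begins 59 mm behind the grasp point.
Start: joints at [1.228, 0.491, 1.559, -0, 1.092, -0.106], TCP at [0.147, 0.608, 0.215] pointing down, gripper open.
Joint ranges: [-3.1, 3.1], [-0.84, 2.19], [0.05, 2.79], [-1.13, 4.28], [0.06, 2.93], [-2.69, 2.69]. Speed limits (rad/s): [2.22, 2.22, 2.79, 3.14, 3.14, 3.14].

INTERFACE

Orientations are given as [roll, pitch, yaw] about the fixed x, y, z axes, in that order (R = Rz(yaw) Ry(pitch) Rx(roll)).
In Python, from rig import r gives the robot as it stands.
- The arm moves only by the tool servo_tool, never from a script. Its argument "moves" is a list of rows, each an object of numbers: "x", "y", "z": the shift along the tool's x, y, z each as a share of 0.05 m, from -1 to 1; "rx", "ry", "rz": the turn, a rotation vector about the tool's x, y, z each as a share of 360 degrees, from -1 to 1. A call has 1 to 10 rows; each row shifts and turns the commanded pose from where the row before left it, along the tool's axes as they then stand; what a row does not reach is not made up. A row lasts 1/10 s, in which the tool goes at most 50 mm and 8.59 degrees, less where a joint would pass 70% of its speed; a pose out of reach is approached as far as the arm can. A call with a number of a shift or a turn outside -1 to 1 is refused whole. A call with a gripper value outside its range is refused whole. "claw" is the closure, from -1 (fully open) to 1 (shut), set as the call begins (left out, the last holds). The fingers move at their own pace and stop on an object; "newtons" is the grip in N (left out, the last holds). Time passes only in rows, so rows that do not move let the fingers close. It gives the time, the measured TCP pose, the force, the opening and the grip force at its end, in the units of the state.
- r.get_state(): the state, without advancing time (a new reading comes with each control period).
- r.read_camera(name): name is "side" or "top"; returns the picture (420x560x3 uint8, red, green, blue); there is no depth.
- r.get_calibration(name): a dict with "fx", "fy", "cx", "cy" (pixels), "rvec" (rotation vector, rad) and "tvec" (3), from world to camera coordinates, as OpenCV has them. Camera axes: x right, y down, z forward; pixel columns grow to the right and rows downward; lengths in m; the calibration is good to about 2 mm. A picture is of the moment at which its call begins. get_calibration takes no time and is no camera call.
- r.sign_off(): hands the job in; it is judged then, once.
Trained networks look in the newest picture that a camera, given by its name, has taken for a name from the list of things; names that differ only in an ending like _2 or _b are one class to them, and where a whole thing is asked for, a point or a joint stands for the part that bears it (a point fixed in the world has none). Each returns a list of dicts, best first, with "confidence" (0 to 1); they miss things now and then, are a little off and sometimes report something else, mostly with a low value. They report only what shows in the picture. A call takes as long as a camera call. They do not tell look-alikes from the thing itself.
- r.search_frame(camera, label): "point" ([x, y, z] in m, in world coordinates, good to about 4 mm: the middle of the surface that is visible of it).
- r.place_of(camera, label): "point" ([x, y, z] in m, in world coordinates, good to about 4 mm: a listed point, or the origin of a listed thing).
The state is a dict: "clock": time; "qpos": joint angles; "qd": joint speeds; "effort": joint torques, N m; "position": TCP position; "eef_rot": TCP orientation; "wrist_force": force on the tool from outside, world axes, zero at the start; "torque": the same for the moment, N m; "opening": finger opening in m; "finger_force": force on a finger pad.
Only numpy, scipy, OpenCV 4.12 (cv2) and the standard library are available. Lean on these libraries where they do the work, as an engineer would, in place of code of your own. Each camera call takes 0.05 s, during which the arm holds its last target. There are 200 camera calls.

TASK

Pack the three white reagent bottles into the grey bottle carrier, each standing upright on the floor pad that has the colour of its cap: blue on blue, red on red, white on white. Leave the two brown bottles and the small red-capped vial standing where they are, and do not knock any of the bottles over.

Things in the scene. Friction and masses are not known exactly. Their poses are not given: they have to be found in the camera images.
- bottle_blue: white plastic reagent bottle with a blue screw cap; 54 mm diameter, 105 mm high, cylindrical body up to about z = 94 mm. Loose, upright at the start; origin at the centre of its underside, z up along its axis.
- bottle_red: white plastic reagent bottle with a red screw cap; 50 mm diameter, 90 mm high, cylindrical body up to about z = 80 mm. Loose, upright at the start; origin at the centre of its underside, z up along its axis.
- bottle_white: white plastic reagent bottle with a white screw cap; 48 mm diameter, 75 mm high, cylindrical body up to about z = 66 mm. Loose, upright at the start; origin at the centre of its underside, z up along its axis.
- brown_black: brown reagent bottle with a black screw cap; 64 mm diameter, 125 mm high; does not belong in the carrier. Loose, upright at the start; origin at the centre of its underside, z up along its axis.
- brown_white: brown reagent bottle with a white screw cap; 44 mm diameter, 85 mm high; does not belong in the carrier. Loose, upright at the start; origin at the centre of its underside, z up along its axis.
- vial: small clear vial with a red cap and pinkish filling; 21 mm diameter, 54 mm high; does not belong in the carrier. Loose, upright at the start; origin at the centre of its underside, z up along its axis.
- carrier: grey plastic bottle carrier, fixed: open tray 78 mm (its x) by 226 mm (its y), 30 mm high, with a 9 mm grip lug at each end; two partitions make three bays in a row along its y. Each bay is 70 mm square inside (4 mm walls), centres at about y = -74, 0, +74 mm; inner floor at z = 4 mm. Origin at the centre of its underside.
- pad_blue: blue round floor pad, 62 mm diameter, 3 mm thick, fixed at the centre of one bay of the carrier (which bay differs from start to start). Origin at the centre of its underside; its top, on which a bottle stands, is 7 mm above the worktop.
- pad_red: red round floor pad, 62 mm diameter, 3 mm thick, fixed at the centre of one bay of the carrier (which bay differs from start to start). Origin at the centre of its underside; its top, on which a bottle stands, is 7 mm above the worktop.
- pad_white: white round floor pad, 62 mm diameter, 3 mm thick, fixed at the centre of one bay of the carrier (which bay differs from start to start). Origin at the centre of its underside; its top, on which a bottle stands, is 7 mm above the worktop.
Mind the look-alikes: they are no part of the job. What is shaped like the bottle_blue but yellow is not meant. Leave any green look-alike of the bottle_white alone.

How it is judged:
At the end, for the whole second after the job is handed in: Each white bottle stands upright (within 0.1 rad) on the pad of its cap's colour, its centre within 18 mm of the pad's centre and its underside on the pad (no more than 5 mm above the pad's top), released and at rest; both brown bottles and the vial stand upright within 30 mm of where they began (horizontal distance between bottle_blue and pad_blue below 0.018 m and z of bottle_blue in the frame of pad_blue below 0.008 m and angle between each of bottle_blue, bottle_red, bottle_white, brown_black, brown_white, vial's own z axis and vertical below 0.1 rad and linear speed of each of bottle_blue, bottle_red, bottle_white, brown_black, brown_white, vial below 0.02 m/s and contact force between the fingers and bottle_blue below 0.1 N and horizontal distance between bottle_red and pad_red below 0.018 m and z of bottle_red in the frame of pad_red below 0.008 m and contact force between the fingers and bottle_red below 0.1 N and horizontal distance between bottle_white and pad_white below 0.018 m and z of bottle_white in the frame of pad_white below 0.008 m and contact force between the fingers and bottle_white below 0.1 N and distance of each of brown_black, brown_white, vial from where it was at the start of the episode below 0.03 m); the robot touches nothing.
It fails at once if the brown bottle with the black cap is moved from its place or tipped (distance of brown_black from where it was at the start of the episode above 0.03 m or angle between brown_black's own z axis and vertical above 0.5 rad).
It fails at once if the brown bottle with the white cap is moved from its place or tipped (distance of brown_white from where it was at the start of the episode above 0.03 m or angle between brown_white's own z axis and vertical above 0.5 rad).
It fails at once if the red-capped vial is moved from its place or tipped (distance of vial from where it was at the start of the episode above 0.03 m or angle between vial's own z axis and vertical above 0.5 rad).
It fails at once if a white bottle is tipped over (angle between any of bottle_blue, bottle_red, bottle_white's own z axis and vertical above 0.7 rad).
It also fails if it takes over 77 s, if anything falls off the work surface, if the arm or the gripper's body presses on something with over 40 N, if the wrist force passes 120 N, or if a joint passes its speed limit or range.

## Working session

There is one attempt and no reset: what is moved stays moved. The work goes in short steps, Python scripts to look and compute and a tool call to move; the robot and the scene stay as the last step left them, time stands still between calls to the robot, and variables do not carry over. Pictures are saved under pics/ and viewed, at most 14 in all, crops included, and the job is handed in when it is done.

Besides the shell and the picture viewer there is one more tool, called after "Call:" as a command line: name --argument value ..., lists and objects as JSON in quotes. servo_tool: Moves the arm, as the interface text tells. Shift numbers are shares of 0.05 m and turn numbers shares of 360 degrees, none past 1 either way. Its arguments: {"type":"object","properties":{"moves":{"type":"array","items":{"type":"object","properties":{"x":{"type":"number"},"y":{"type":"number"},"z":{"type":"number"},"rx":{"type":"number"},"ry":{"type":"number"},"rz":{"type":"number"}}}},"claw":{"type":"number"},"newtons":{"type":"number"}},"required":["moves"]}

```bash
mkdir -p pics; ls
python3 - <<'E'
from rig import r
import cv2
s=r.get_state();print(s['clock'],s['position'],s['eef_rot'],s['opening'],r.pinch_z)
for c in('top','side'):
    cv2.imwrite(f'pics/{c}0.png',r.read_camera(c)[:,:,::-1])
    for n in 'bottle_blue bottle_red bottle_white brown_black brown_white vial carrier pad_blue pad_red pad_white'.split():
        print(c,n,[([round(float(v),3) for v in d['point']],round(d['confidence'],2)) for d in r.place_of(c,n)])
E
```

```text
pics
0.0 [0.14654814 0.60732917 0.2140673 ] [-3.14050315e+00 -8.04706359e-05  2.90477730e+00] 0.09491285941803848 0.0188
top bottle_blue [([0.368, -0.003, 0.002], 0.95), ([0.435, 0.22, -0.003], 0.86), ([0.536, 0.087, -0.001], 0.47)]
top bottle_red [([0.536, 0.086, -0.002], 0.95)]
top bottle_white [([0.563, 0.333, 0.001], 0.9), ([0.442, 0.033, -0.001], 0.72), ([0.509, -0.23, 0.007], 0.65)]
top brown_black [([0.51, -0.231, 0.006], 0.67)]
top brown_white [([0.537, 0.206, 0.002], 0.53), ([0.446, 0.102, -0.003], 0.46)]
top vial [([0.446, 0.102, -0.001], 0.38), ([0.537, 0.206, -0.001], 0.31)]
top carrier [([0.496, -0.157, 0.003], 0.8)]
top pad_blue [([0.5, -0.153, 0.008], 0.75)]
top pad_red [([0.511, -0.227, 0.007], 0.84)]
top pad_white [([0.488, -0.084, 0.003], 0.94)]
side bottle_blue [([0.434, 0.22, -0.003], 0.88), ([0.371, -0.002, 0.0], 0.84)]
side bottle_red [([0.538, 0.089, 0.001], 0.79), ([0.443, 0.109, 0.001], 0.16)]
side bottle_white [([0.442, 0.034, 0.001], 0.87), ([0.559, 0.341, 0.003], 0.86)]
side brown_black [([0.448, 0.352, -0.001], 0.68), ([0.497, -0.158, 0.003], 0.27)]
side brown_white [([0.538, 0.204, -0.001], 0.72)]
side vial [([0.446, 0.109, -0.001], 0.56)]
side carrier [([0.5, -0.156, -0.002], 0.73), ([0.435, 0.216, -0.006], 0.48)]
side pad_blue [([0.498, -0.156, 0.004], 0.41)]
side pad_red [([0.508, -0.225, 0.004], 0.43), ([0.497, -0.156, 0.005], 0.31), ([0.536, 0.087, 0.001], 0.3)]
side pad_white [([0.487, -0.082, 0.002], 0.5)]
```

View pics/top0.png

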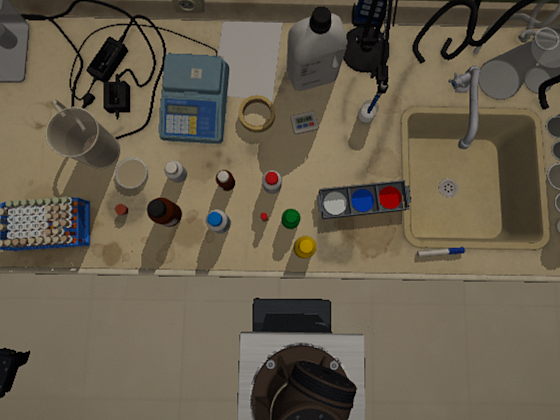

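View pics/side0.png

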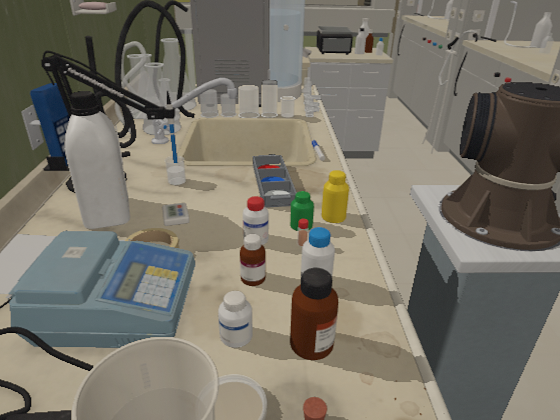

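The top view shows the blue cap at (217,221), the red cap at (271,181) and the white one at (175,171). The brown bottles are at (163,210) and (225,179), the vial at (264,216), and the green and yellow decoys at (290,218) and (305,247). The carrier pads run white (335,203), blue (362,201), red (389,198). The side view agrees.

```bash
cat > h.py <<'E'
from rig import r
import numpy as np, cv2, sys
from scipy.spatial.transform import Rotation as R
def ray(c,px,z):
    k=r.get_calibration(c);K=np.array([[k['fx'],0,k['cx']],[0,k['fy'],k['cy']],[0,0,1]])
    M=cv2.Rodrigues(np.array(k['rvec'],float))[0];t=np.array(k['tvec'],float).ravel()
    o=-M.T@t;d=M.T@np.linalg.inv(K)@[*px,1];return o+d*(z-o[2])/d[2]
def go(x,y,z,n=None):   # grasp point target -> shares per row (tool axes)
    s=r.get_state();Q=R.from_euler('xyz',s['eef_rot'])
    g=s['position']-Q.as_matrix()[:,2]*r.pinch_z
    d=Q.inv().apply(np.array([x,y,z])-g)/.05
    print('grasp',g.round(4),'yaw',np.degrees(s['eef_rot'][2]).round(2),'total shares',d.round(2))
    if n: print(n,'rows of',(d/n).round(3))
E
python3 - <<'E'
from h import *
im=cv2.imread('pics/top0.png');hsv=cv2.cvtColor(im,cv2.COLOR_BGR2HSV)
def blob(n,m,u,v,z,w=18):
    z0=np.zeros_like(m);z0[v-w:v+w,u-w:u+w]=m[v-w:v+w,u-w:u+w]
    p=np.argwhere(z0);c=(p.min(0)+p.max(0))/2;print(n,len(p),c[::-1],ray('top',p.mean(0)[::-1],z).round(4),ray('top',c[::-1],z).round(4))
H,S,V=cv2.split(hsv)
b=(abs(H.astype(int)-108)<12)&(S>150);rd=((H<8)|(H>172))&(S>150)
blob('padB',b,362,201,.007);blob('padR',rd,389,198,.007)
blob('capB',b,217,221,.1);blob('capR',rd,271,181,.085)
go(.561,.337,.17)
E
```

```text
padB 414 [362. 200.] [ 0.4984 -0.1557  0.007 ] [ 0.4982 -0.1553  0.007 ]
padR 413 [390. 197.] [ 0.5074 -0.2292  0.007 ] [ 0.5077 -0.2303  0.007 ]
capB 160 [214.5 218.5] [0.4305 0.2187 0.1   ] [0.4309 0.2187 0.1   ]
capR 129 [271. 178.] [0.5361 0.0853 0.085 ] [0.5358 0.0861 0.085 ]
grasp [0.1466 0.6076 0.2335] yaw 166.43 total shares [-9.33 -3.32  1.27]
```

Call:
servo_tool --claw -0.5 --newtons 20 --moves '[{"x":-0.6,"y":-0.21},{"x":-0.6,"y":-0.21},{"x":-0.6,"y":-0.21},{"x":-0.6,"y":-0.21},{"x":-0.6,"y":-0.21},{"x":-0.6,"y":-0.21},{"x":-0.6,"y":-0.21},{"x":-0.6,"y":-0.21},{"x":-0.6,"y":-0.21},{"x":-0.6,"y":-0.21}]'

```text
invalid input at $.moves[0]: expected keys x, y, z, rx, ry, rz
```

Call:
servo_tool --moves '[{"x":-0.6,"y":-0.21},{"x":-0.6,"y":-0.21},{"x":-0.6,"y":-0.21},{"x":-0.6,"y":-0.21},{"x":-0.6,"y":-0.21},{"x":-0.33,"y":-0.17},{},{}]'

```text
invalid input at $.moves[0]: expected keys x, y, z, rx, ry, rz
```

Run:
```python
from h import *
go(.561,.337,.05)
print(r.get_state()['clock'],r.get_state()['opening'])
cv2.imwrite('pics/s1.png',r.read_camera('side')[:,:,::-1])
```

```text
grasp [0.1466 0.6076 0.2335] yaw 166.43 total shares [-9.33 -3.32  3.67]
1.1 0.09529146688235116
```

View pics/s1.png

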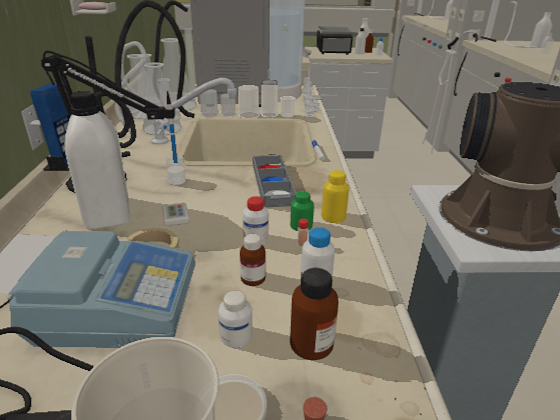

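The view is unchanged because the call was refused: every row needs all six keys.

Call:
servo_tool --claw -0.5 --newtons 20 --moves '[{"x":-0.6,"y":-0.21,"z":0,"rx":0,"ry":0,"rz":0},{"x":-0.6,"y":-0.21,"z":0,"rx":0,"ry":0,"rz":0},{"x":-0.6,"y":-0.21,"z":0,"rx":0,"ry":0,"rz":0},{"x":-0.6,"y":-0.21,"z":0,"rx":0,"ry":0,"rz":0},{"x":-0.6,"y":-0.21,"z":0,"rx":0,"ry":0,"rz":0},{"x":-0.6,"y":-0.21,"z":0,"rx":0,"ry":0,"rz":0},{"x":-0.6,"y":-0.21,"z":0,"rx":0,"ry":0,"rz":0},{"x":-0.6,"y":-0.21,"z":0,"rx":0,"ry":0,"rz":0},{"x":-0.6,"y":-0.21,"z":0,"rx":0,"ry":0,"rz":0},{"x":-0.6,"y":-0.21,"z":0,"rx":0,"ry":0,"rz":0}]'

```text
clock: 2.15
position: [0.4147, 0.4343, 0.2147]
eef_rot: [3.141, 0.0, 2.905]
wrist_force: [-0.3, -0.0, -0.4]
opening: 0.0715
finger_force: 0.0
```

Call:
servo_tool --moves '[{"x":-0.6,"y":-0.21,"z":0,"rx":0,"ry":0,"rz":0},{"x":-0.6,"y":-0.21,"z":0,"rx":0,"ry":0,"rz":0},{"x":-0.6,"y":-0.21,"z":0,"rx":0,"ry":0,"rz":0},{"x":-0.6,"y":-0.21,"z":0,"rx":0,"ry":0,"rz":0},{"x":-0.6,"y":-0.21,"z":0,"rx":0,"ry":0,"rz":0},{"x":-0.33,"y":-0.17,"z":0,"rx":0,"ry":0,"rz":0},{"x":0,"y":0,"z":0,"rx":0,"ry":0,"rz":0},{"x":0,"y":0,"z":0,"rx":0,"ry":0,"rz":0}]'

```text
clock: 2.95
position: [0.5606, 0.3369, 0.2145]
eef_rot: [-3.142, -0.001, 2.904]
wrist_force: [0.3, 0.7, 0.6]
opening: 0.0711
finger_force: 0.0
```

Run:
```python
from h import *
go(.561,.337,.05)
print(r.get_state()['clock'],r.get_state()['opening'])
cv2.imwrite('pics/s2.png',r.read_camera('side')[:,:,::-1])
```

```text
grasp [0.5606 0.3369 0.2333] yaw 166.41 total shares [-0.01  0.    3.67]
2.95 0.07107347077618324
```

View pics/s2.png

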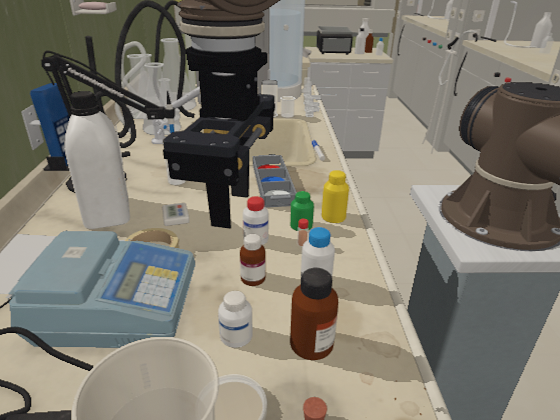

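The gripper hangs above the white bottle with its fingertips at about (220,225), which fits the height. Descending.

Call:
servo_tool --moves '[{"x":0,"y":0,"z":0.5,"rx":0,"ry":0,"rz":0},{"x":0,"y":0,"z":0.5,"rx":0,"ry":0,"rz":0},{"x":0,"y":0,"z":0.5,"rx":0,"ry":0,"rz":0},{"x":0,"y":0,"z":0.5,"rx":0,"ry":0,"rz":0},{"x":0,"y":0,"z":0.4,"rx":0,"ry":0,"rz":0},{"x":0,"y":0,"z":0.2,"rx":0,"ry":0,"rz":0},{"x":0,"y":0,"z":0,"rx":0,"ry":0,"rz":0}]'

```text
clock: 3.7
position: [0.5601, 0.3373, 0.0838]
eef_rot: [-3.141, -0.002, 2.906]
wrist_force: [0.9, -0.2, 0.3]
opening: 0.0715
finger_force: 0.0
```

Run:
```python
from h import *
go(.561,.337,.05)
cv2.imwrite('pics/s3.png',np.hstack([r.read_camera('side')[150:420,130:430,::-1],r.read_camera('top')[90:360,100:400,::-1]]))
```

```text
grasp [0.5601 0.3373 0.1026] yaw 166.49 total shares [-0.02 -0.    1.05]
```

View pics/s3.png

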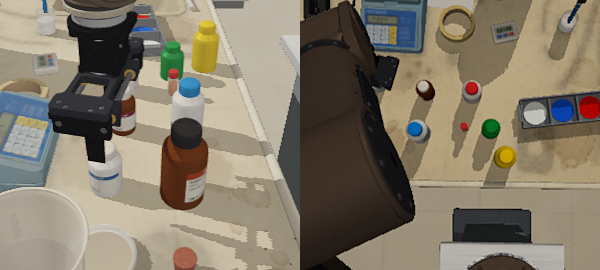

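The front finger at crop (98,150) is just on the near side of the white bottle at (105,170). The alignment looks right, so I'll go down and close.

Call:
servo_tool --moves '[{"x":0,"y":0,"z":0.35,"rx":0,"ry":0,"rz":0},{"x":0,"y":0,"z":0.35,"rx":0,"ry":0,"rz":0},{"x":0,"y":0,"z":0.3,"rx":0,"ry":0,"rz":0},{"x":0,"y":0,"z":0,"rx":0,"ry":0,"rz":0},{"x":0,"y":0,"z":0,"rx":0,"ry":0,"rz":0}]'

```text
clock: 4.3
position: [0.5614, 0.337, 0.0353]
eef_rot: [3.141, 0.0, 2.905]
wrist_force: [0.9, -0.5, -0.5]
opening: 0.0717
finger_force: 0.0
```

Call:
servo_tool --claw 1 --newtons 20 --moves '[{"x":0,"y":0,"z":0,"rx":0,"ry":0,"rz":0},{"x":0,"y":0,"z":0,"rx":0,"ry":0,"rz":0},{"x":0,"y":0,"z":0,"rx":0,"ry":0,"rz":0},{"x":0,"y":0,"z":0,"rx":0,"ry":0,"rz":0},{"x":0,"y":0,"z":0,"rx":0,"ry":0,"rz":0},{"x":0,"y":0,"z":0,"rx":0,"ry":0,"rz":0}]'

```text
clock: 4.9
position: [0.5613, 0.3369, 0.0351]
eef_rot: [3.141, 0.0, 2.905]
wrist_force: [-1.9, -0.2, 4.4]
opening: 0.0476
finger_force: 20.0
```

Opening is 48 mm, the white bottle's diameter, so it is held. Lift and rotate.

Call:
servo_tool --moves '[{"x":0,"y":0,"z":-0.2,"rx":0,"ry":0,"rz":0},{"x":0,"y":0,"z":-0.4,"rx":0,"ry":0,"rz":0},{"x":0,"y":0,"z":-0.4,"rx":0,"ry":0,"rz":0},{"x":0,"y":0,"z":-0.4,"rx":0,"ry":0,"rz":0},{"x":0,"y":0,"z":-0.4,"rx":0,"ry":0,"rz":0},{"x":0,"y":0,"z":-0.4,"rx":0,"ry":0,"rz":0},{"x":0,"y":0,"z":-0.3,"rx":0,"ry":0,"rz":0},{"x":0,"y":0,"z":-0.1,"rx":0,"ry":0,"rz":0}]'

```text
clock: 5.7
position: [0.5615, 0.337, 0.1667]
eef_rot: [3.14, 0.002, 2.905]
wrist_force: [-0.8, -0.8, -0.4]
opening: 0.0474
finger_force: 20.0
```

Call:
servo_tool --moves '[{"x":0,"y":0,"z":0,"rx":0,"ry":0,"rz":0.019},{"x":0,"y":0,"z":0,"rx":0,"ry":0,"rz":0.019},{"x":0,"y":0,"z":0,"rx":0,"ry":0,"rz":0.019},{"x":0,"y":0,"z":0,"rx":0,"ry":0,"rz":0.019},{"x":0,"y":0,"z":0,"rx":0,"ry":0,"rz":0.019},{"x":0,"y":0,"z":0,"rx":0,"ry":0,"rz":0.019},{"x":0,"y":0,"z":0,"rx":0,"ry":0,"rz":0.019},{"x":0,"y":0,"z":0,"rx":0,"ry":0,"rz":0.019},{"x":0,"y":0,"z":0,"rx":0,"ry":0,"rz":0.019},{"x":0,"y":0,"z":0,"rx":0,"ry":0,"rz":0.019}]'

```text
clock: 6.7
position: [0.5608, 0.3366, 0.1641]
eef_rot: [-3.141, 0.0, 1.706]
wrist_force: [-0.3, 0.0, -0.9]
opening: 0.0481
finger_force: 20.0
```

Run:
```python
from h import *
go(.488,-.082,.185,20)
```

```text
grasp [0.5609 0.3366 0.1829] yaw 97.75 total shares [-8.1  -2.57 -0.04]
20 rows of [-0.405 -0.129 -0.002]
```

Call:
servo_tool --moves '[{"x":-0.2,"y":-0.06,"z":0,"rx":0,"ry":0,"rz":0},{"x":-0.5,"y":-0.16,"z":0,"rx":0,"ry":0,"rz":0},{"x":-0.5,"y":-0.16,"z":0,"rx":0,"ry":0,"rz":0},{"x":-0.5,"y":-0.16,"z":0,"rx":0,"ry":0,"rz":0},{"x":-0.5,"y":-0.16,"z":0,"rx":0,"ry":0,"rz":0},{"x":-0.5,"y":-0.16,"z":0,"rx":0,"ry":0,"rz":0},{"x":-0.5,"y":-0.16,"z":0,"rx":0,"ry":0,"rz":0},{"x":-0.5,"y":-0.16,"z":0,"rx":0,"ry":0,"rz":0},{"x":-0.5,"y":-0.16,"z":0,"rx":0,"ry":0,"rz":0},{"x":-0.5,"y":-0.16,"z":0,"rx":0,"ry":0,"rz":0}]'

```text
clock: 7.7
position: [0.5188, 0.0921, 0.1645]
eef_rot: [-3.141, -0.0, 1.715]
wrist_force: [0.8, 0.1, -1.6]
opening: 0.0479
finger_force: 20.0
```

Call:
servo_tool --moves '[{"x":-0.5,"y":-0.16,"z":0,"rx":0,"ry":0,"rz":0},{"x":-0.5,"y":-0.16,"z":0,"rx":0,"ry":0,"rz":0},{"x":-0.5,"y":-0.16,"z":0,"rx":0,"ry":0,"rz":0},{"x":-0.5,"y":-0.16,"z":0,"rx":0,"ry":0,"rz":0},{"x":-0.5,"y":-0.16,"z":0,"rx":0,"ry":0,"rz":0},{"x":-0.5,"y":-0.16,"z":0,"rx":0,"ry":0,"rz":0},{"x":-0.3,"y":-0.1,"z":0,"rx":0,"ry":0,"rz":0},{"x":0,"y":0,"z":0,"rx":0,"ry":0,"rz":0},{"x":0,"y":0,"z":0,"rx":0,"ry":0,"rz":0}]'

```text
clock: 8.6
position: [0.4899, -0.0773, 0.1645]
eef_rot: [-3.141, -0.0, 1.712]
wrist_force: [0.8, -0.8, -0.6]
opening: 0.0477
finger_force: 20.0
```

Run:
```python
from h import *
go(.488,-.082,.062)
cv2.imwrite('pics/s4.png',np.hstack([r.read_camera('side')[70:340,200:500,::-1],r.read_camera('top')[90:360,150:450,::-1]]))
```

```text
grasp [ 0.4899 -0.0773  0.1833] yaw 98.1 total shares [-0.09 -0.05  2.43]
```

View pics/s4.png

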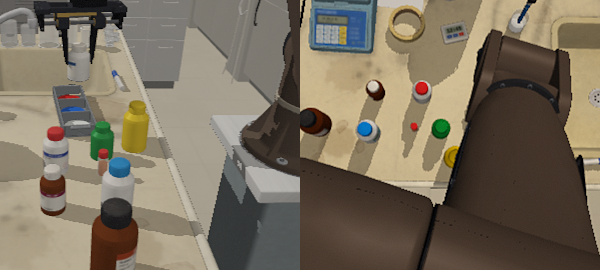

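The white bottle hangs upright at crop (78,65) above the carrier, and nothing else has been disturbed. Lower it.

Call:
servo_tool --moves '[{"x":-0.09,"y":-0.05,"z":0.3,"rx":0,"ry":0,"rz":0},{"x":0,"y":0,"z":0.4,"rx":0,"ry":0,"rz":0},{"x":0,"y":0,"z":0.4,"rx":0,"ry":0,"rz":0},{"x":0,"y":0,"z":0.4,"rx":0,"ry":0,"rz":0},{"x":0,"y":0,"z":0.3,"rx":0,"ry":0,"rz":0},{"x":0,"y":0,"z":0.2,"rx":0,"ry":0,"rz":0},{"x":0,"y":0,"z":0.2,"rx":0,"ry":0,"rz":0},{"x":0,"y":0,"z":0.2,"rx":0,"ry":0,"rz":0},{"x":0,"y":0,"z":0,"rx":0,"ry":0,"rz":0},{"x":0,"y":0,"z":0,"rx":0,"ry":0,"rz":0}]'

```text
clock: 9.7
position: [0.4886, -0.0819, 0.0447]
eef_rot: [3.142, -0.0, 1.711]
wrist_force: [-0.6, 0.1, -0.9]
opening: 0.0479
finger_force: 20.0
```

Run:
```python
from h import *
go(.488,-.082,.061)
print(r.get_state()['wrist_force'])
cv2.imwrite('pics/s5.png',cv2.resize(r.read_camera('side')[80:240,200:400,::-1],None,fx=3,fy=3))
```

```text
grasp [ 0.4885 -0.0819  0.0635] yaw 98.04 total shares [ 0.   -0.01  0.05]
[-0.63092769  0.11431952 -0.86452669]
```

View pics/s5.png

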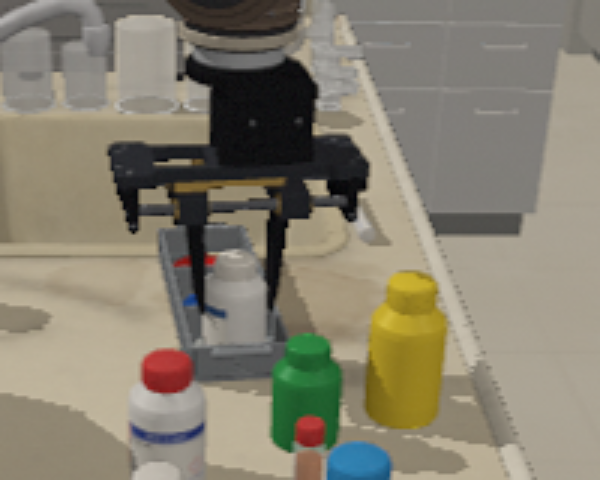

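The white bottle is down in the near bay, upright between the walls. Lower the last 2.5 mm, release and lift.

Call:
servo_tool --moves '[{"x":0,"y":0,"z":0.03,"rx":0,"ry":0,"rz":0},{"x":0,"y":0,"z":0.02,"rx":0,"ry":0,"rz":0},{"x":0,"y":0,"z":0,"rx":0,"ry":0,"rz":0}]'

```text
clock: 10.05
position: [0.4885, -0.082, 0.0422]
eef_rot: [3.141, 0.0, 1.711]
wrist_force: [-0.2, 0.3, -1.0]
opening: 0.0479
finger_force: 20.0
```

Call:
servo_tool --claw -0.5 --moves '[{"x":0,"y":0,"z":0,"rx":0,"ry":0,"rz":0},{"x":0,"y":0,"z":0,"rx":0,"ry":0,"rz":0},{"x":0,"y":0,"z":0,"rx":0,"ry":0,"rz":0},{"x":0,"y":0,"z":0,"rx":0,"ry":0,"rz":0},{"x":0,"y":0,"z":-0.2,"rx":0,"ry":0,"rz":0},{"x":0,"y":0,"z":-0.5,"rx":0,"ry":0,"rz":0},{"x":0,"y":0,"z":-0.5,"rx":0,"ry":0,"rz":0},{"x":0,"y":0,"z":-0.5,"rx":0,"ry":0,"rz":0},{"x":0,"y":0,"z":-0.5,"rx":0,"ry":0,"rz":0},{"x":0,"y":0,"z":-0.3,"rx":0,"ry":0,"rz":0}]'

```text
clock: 11.05
position: [0.4888, -0.0821, 0.1697]
eef_rot: [3.139, 0.001, 1.711]
wrist_force: [0.6, 0.6, 0.5]
opening: 0.0714
finger_force: 0.0
```

Run:
```python
from h import *
go(.5365,.087,.185)
print(r.get_state()['clock'])
```

```text
grasp [ 0.4887 -0.082   0.1885] yaw 98.04 total shares [3.21 1.42 0.07]
11.05
```

Call:
servo_tool --moves '[{"x":0.4,"y":0.18,"z":0,"rx":0,"ry":0,"rz":0},{"x":0.5,"y":0.22,"z":0,"rx":0,"ry":0,"rz":0},{"x":0.5,"y":0.22,"z":0,"rx":0,"ry":0,"rz":0},{"x":0.5,"y":0.22,"z":0,"rx":0,"ry":0,"rz":0},{"x":0.5,"y":0.22,"z":0,"rx":0,"ry":0,"rz":0},{"x":0.5,"y":0.22,"z":0,"rx":0,"ry":0,"rz":0},{"x":0.31,"y":0.14,"z":0,"rx":0,"ry":0,"rz":0},{"x":0,"y":0,"z":0,"rx":0,"ry":0,"rz":0},{"x":0,"y":0,"z":0,"rx":0,"ry":0,"rz":0}]'

```text
clock: 11.95
position: [0.5361, 0.0868, 0.1675]
eef_rot: [3.142, 0.0, 1.712]
wrist_force: [0.6, 0.1, -0.6]
opening: 0.0717
finger_force: 0.0
```

Run:
```python
from h import *
go(.5365,.087,.062)
im=r.read_camera('side')
for n in ['bottle_white']:
    print([(np.round(d['point'],3),d['confidence']) for d in r.place_of('side',n)])
```

```text
grasp [0.5361 0.0868 0.1863] yaw 98.08 total shares [0.   0.01 2.49]
[(array([0.437, 0.034, 0.002]), 0.85), (array([ 0.483, -0.08 ,  0.008]), 0.71), (array([0.536, 0.086, 0.003]), 0.66)]
```

White was detected at (0.483, -0.080, 0.008), which is on its pad. Now descend on red and grip.

Call:
servo_tool --moves '[{"x":0,"y":0,"z":0.4,"rx":0,"ry":0,"rz":0},{"x":0,"y":0,"z":0.5,"rx":0,"ry":0,"rz":0},{"x":0,"y":0,"z":0.5,"rx":0,"ry":0,"rz":0},{"x":0,"y":0,"z":0.5,"rx":0,"ry":0,"rz":0},{"x":0,"y":0,"z":0.4,"rx":0,"ry":0,"rz":0},{"x":0,"y":0,"z":0.2,"rx":0,"ry":0,"rz":0},{"x":0,"y":0,"z":0,"rx":0,"ry":0,"rz":0},{"x":0,"y":0,"z":0,"rx":0,"ry":0,"rz":0}]'

```text
clock: 12.85
position: [0.5366, 0.0866, 0.0428]
eef_rot: [3.141, -0.0, 1.711]
wrist_force: [-0.0, -0.6, 0.1]
opening: 0.0707
finger_force: 0.0
```

Call:
servo_tool --claw 1 --newtons 20 --moves '[{"x":0,"y":0,"z":0,"rx":0,"ry":0,"rz":0},{"x":0,"y":0,"z":0,"rx":0,"ry":0,"rz":0},{"x":0,"y":0,"z":0,"rx":0,"ry":0,"rz":0},{"x":0,"y":0,"z":0,"rx":0,"ry":0,"rz":0},{"x":0,"y":0,"z":0,"rx":0,"ry":0,"rz":0},{"x":0,"y":0,"z":0,"rx":0,"ry":0,"rz":0}]'

```text
clock: 13.45
position: [0.5365, 0.0869, 0.0426]
eef_rot: [3.141, 0.0, 1.711]
wrist_force: [-0.9, -0.5, 7.1]
opening: 0.0499
finger_force: 20.0
```

Call:
servo_tool --moves '[{"x":0,"y":0,"z":-0.2,"rx":0,"ry":0,"rz":0},{"x":0,"y":0,"z":-0.4,"rx":0,"ry":0,"rz":0},{"x":0,"y":0,"z":-0.4,"rx":0,"ry":0,"rz":0},{"x":0,"y":0,"z":-0.4,"rx":0,"ry":0,"rz":0},{"x":0,"y":0,"z":-0.4,"rx":0,"ry":0,"rz":0},{"x":0,"y":0,"z":-0.4,"rx":0,"ry":0,"rz":0},{"x":0,"y":0,"z":-0.2,"rx":0,"ry":0,"rz":0},{"x":0,"y":0,"z":0,"rx":0,"ry":0,"rz":0}]'

```text
clock: 14.25
position: [0.5367, 0.0869, 0.1634]
eef_rot: [3.139, 0.0, 1.711]
wrist_force: [0.0, -0.2, -1.3]
opening: 0.0498
finger_force: 20.0
```

Run:
```python
from h import *
go(.508,-.229,.185,13)
```

```text
grasp [0.5367 0.0869 0.1822] yaw 98.04 total shares [-6.18 -1.45 -0.06]
13 rows of [-0.475 -0.112 -0.004]
```

Call:
servo_tool --moves '[{"x":-0.2,"y":-0.05,"z":0,"rx":0,"ry":0,"rz":0},{"x":-0.5,"y":-0.12,"z":0,"rx":0,"ry":0,"rz":0},{"x":-0.5,"y":-0.12,"z":0,"rx":0,"ry":0,"rz":0},{"x":-0.5,"y":-0.12,"z":0,"rx":0,"ry":0,"rz":0},{"x":-0.5,"y":-0.12,"z":0,"rx":0,"ry":0,"rz":0},{"x":-0.5,"y":-0.12,"z":0,"rx":0,"ry":0,"rz":0},{"x":-0.5,"y":-0.12,"z":0,"rx":0,"ry":0,"rz":0},{"x":-0.5,"y":-0.12,"z":0,"rx":0,"ry":0,"rz":0},{"x":-0.5,"y":-0.12,"z":0,"rx":0,"ry":0,"rz":0},{"x":-0.5,"y":-0.12,"z":0,"rx":0,"ry":0,"rz":0}]'

```text
clock: 15.25
position: [0.5122, -0.1552, 0.1609]
eef_rot: [-3.14, -0.001, 1.711]
wrist_force: [0.4, -0.5, -0.3]
opening: 0.0495
finger_force: 20.0
```

Call:
servo_tool --moves '[{"x":-0.5,"y":-0.12,"z":0,"rx":0,"ry":0,"rz":0},{"x":-0.5,"y":-0.12,"z":0,"rx":0,"ry":0,"rz":0},{"x":-0.48,"y":-0.08,"z":0,"rx":0,"ry":0,"rz":0},{"x":0,"y":0,"z":0,"rx":0,"ry":0,"rz":0},{"x":0,"y":0,"z":0,"rx":0,"ry":0,"rz":0}]'

```text
clock: 15.75
position: [0.5069, -0.2296, 0.161]
eef_rot: [-3.14, -0.001, 1.71]
wrist_force: [0.4, 1.3, -1.4]
opening: 0.0497
finger_force: 20.0
```

Run:
```python
from h import *
go(.508,-.229,.0695)
cv2.imwrite('pics/s6.png',cv2.resize(r.read_camera('side')[60:240,200:400,::-1],None,fx=3,fy=3))
```

```text
grasp [ 0.5069 -0.2296  0.1798] yaw 97.96 total shares [0.01 0.03 2.21]
```

View pics/s6.png

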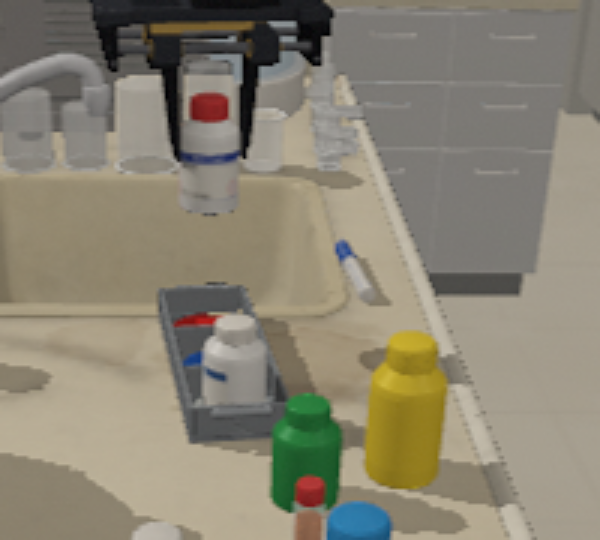

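White stands in its bay at (235,365) and red hangs upright at (208,165) above the far bay. Lowering red.

Call:
servo_tool --moves '[{"x":0.01,"y":0.03,"z":0.2,"rx":0,"ry":0,"rz":0},{"x":0,"y":0,"z":0.4,"rx":0,"ry":0,"rz":0},{"x":0,"y":0,"z":0.4,"rx":0,"ry":0,"rz":0},{"x":0,"y":0,"z":0.4,"rx":0,"ry":0,"rz":0},{"x":0,"y":0,"z":0.3,"rx":0,"ry":0,"rz":0},{"x":0,"y":0,"z":0.2,"rx":0,"ry":0,"rz":0},{"x":0,"y":0,"z":0.2,"rx":0,"ry":0,"rz":0},{"x":0,"y":0,"z":0.1,"rx":0,"ry":0,"rz":0},{"x":0,"y":0,"z":0,"rx":0,"ry":0,"rz":0},{"x":0,"y":0,"z":0,"rx":0,"ry":0,"rz":0}]'

```text
clock: 16.8
position: [0.5094, -0.2286, 0.0524]
eef_rot: [3.141, 0.0, 1.711]
wrist_force: [-0.6, -0.7, -1.6]
opening: 0.0498
finger_force: 20.0
```

Run:
```python
from h import *
go(.508,-.229,.0685)
```

```text
grasp [ 0.5093 -0.2286  0.0712] yaw 98.04 total shares [-0.   -0.03  0.05]
```

Call:
servo_tool --moves '[{"x":0,"y":0,"z":0.03,"rx":0,"ry":0,"rz":0},{"x":0,"y":0,"z":0.03,"rx":0,"ry":0,"rz":0},{"x":0,"y":0,"z":0,"rx":0,"ry":0,"rz":0}]'

```text
clock: 17.1
position: [0.5093, -0.2287, 0.0496]
eef_rot: [3.141, 0.001, 1.711]
wrist_force: [-0.0, -0.3, 3.1]
opening: 0.0496
finger_force: 20.0
```

Call:
servo_tool --claw -0.5 --moves '[{"x":0,"y":0,"z":0,"rx":0,"ry":0,"rz":0},{"x":0,"y":0,"z":0,"rx":0,"ry":0,"rz":0},{"x":0,"y":0,"z":0,"rx":0,"ry":0,"rz":0},{"x":0,"y":0,"z":0,"rx":0,"ry":0,"rz":0},{"x":0,"y":0,"z":-0.2,"rx":0,"ry":0,"rz":0},{"x":0,"y":0,"z":-0.5,"rx":0,"ry":0,"rz":0},{"x":0,"y":0,"z":-0.5,"rx":0,"ry":0,"rz":0},{"x":0,"y":0,"z":-0.5,"rx":0,"ry":0,"rz":0},{"x":0,"y":0,"z":-0.5,"rx":0,"ry":0,"rz":0},{"x":0,"y":0,"z":-0.3,"rx":0,"ry":0,"rz":0}]'

```text
clock: 18.1
position: [0.5095, -0.2287, 0.1767]
eef_rot: [3.14, 0.001, 1.711]
wrist_force: [-0.1, 0.2, -0.1]
opening: 0.0712
finger_force: 0.0
```

Run:
```python
from h import *
go(.433,.2195,.2,20)
print(r.get_state()['clock'])
```

```text
grasp [ 0.5094 -0.2287  0.1955] yaw 98.03 total shares [ 9.09 -0.26 -0.1 ]
20 rows of [ 0.454 -0.013 -0.005]
18.1
```

Call:
servo_tool --claw -0.6 --moves '[{"x":0.4,"y":-0.01,"z":0,"rx":0,"ry":0,"rz":0},{"x":0.5,"y":-0.01,"z":0,"rx":0,"ry":0,"rz":0},{"x":0.5,"y":-0.01,"z":0,"rx":0,"ry":0,"rz":0},{"x":0.5,"y":-0.01,"z":0,"rx":0,"ry":0,"rz":0},{"x":0.5,"y":-0.01,"z":0,"rx":0,"ry":0,"rz":0},{"x":0.5,"y":-0.02,"z":0,"rx":0,"ry":0,"rz":0},{"x":0.5,"y":-0.02,"z":0,"rx":0,"ry":0,"rz":0},{"x":0.5,"y":-0.02,"z":0,"rx":0,"ry":0,"rz":0},{"x":0.5,"y":-0.02,"z":0,"rx":0,"ry":0,"rz":0},{"x":0.5,"y":-0.02,"z":0,"rx":0,"ry":0,"rz":0}]'

```text
clock: 19.1
position: [0.4661, 0.0148, 0.1738]
eef_rot: [-3.141, -0.0, 1.711]
wrist_force: [-0.2, 0.1, 0.3]
opening: 0.0761
finger_force: 0.0
```

Call:
servo_tool --moves '[{"x":0.5,"y":-0.01,"z":0,"rx":0,"ry":0,"rz":0},{"x":0.5,"y":-0.01,"z":0,"rx":0,"ry":0,"rz":0},{"x":0.5,"y":-0.01,"z":0,"rx":0,"ry":0,"rz":0},{"x":0.5,"y":-0.01,"z":0,"rx":0,"ry":0,"rz":0},{"x":0.5,"y":-0.01,"z":0,"rx":0,"ry":0,"rz":0},{"x":0.5,"y":-0.02,"z":0,"rx":0,"ry":0,"rz":0},{"x":0.5,"y":-0.02,"z":0,"rx":0,"ry":0,"rz":0},{"x":0.5,"y":-0.02,"z":0,"rx":0,"ry":0,"rz":0},{"x":0,"y":0,"z":0,"rx":0,"ry":0,"rz":0},{"x":0,"y":0,"z":0,"rx":0,"ry":0,"rz":0}]'

```text
clock: 20.1
position: [0.433, 0.2107, 0.1738]
eef_rot: [-3.141, 0.0, 1.713]
wrist_force: [-0.0, -1.0, 0.4]
opening: 0.0759
finger_force: 0.0
```

Run:
```python
from h import *
go(.433,.2195,.074)
cv2.imwrite('pics/s7.png',np.hstack([r.read_camera('side')[100:370,150:450,::-1],r.read_camera('top')[90:360,150:450,::-1]]))
```

```text
grasp [0.433  0.2107 0.1926] yaw 98.13 total shares [0.18 0.03 2.37]
```

View pics/s7.png

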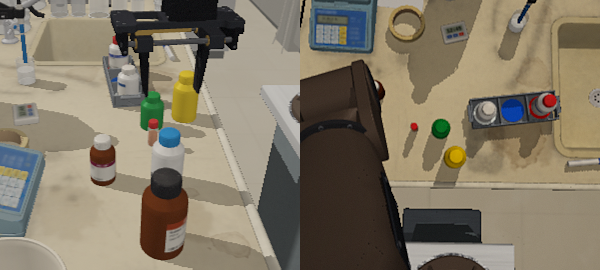

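The crop shows white at (486,110) and red at (544,105), both standing in their bays, and the gripper aligned over blue. Descend and grip.

Call:
servo_tool --moves '[{"x":0.18,"y":0.03,"z":0.3,"rx":0,"ry":0,"rz":0},{"x":0,"y":0,"z":0.4,"rx":0,"ry":0,"rz":0},{"x":0,"y":0,"z":0.4,"rx":0,"ry":0,"rz":0},{"x":0,"y":0,"z":0.4,"rx":0,"ry":0,"rz":0},{"x":0,"y":0,"z":0.4,"rx":0,"ry":0,"rz":0},{"x":0,"y":0,"z":0.3,"rx":0,"ry":0,"rz":0},{"x":0,"y":0,"z":0.15,"rx":0,"ry":0,"rz":0},{"x":0,"y":0,"z":0,"rx":0,"ry":0,"rz":0},{"x":0,"y":0,"z":0,"rx":0,"ry":0,"rz":0}]'

```text
clock: 21.1
position: [0.4346, 0.2192, 0.0571]
eef_rot: [3.141, -0.0, 1.71]
wrist_force: [0.5, -0.7, 1.1]
opening: 0.0759
finger_force: 0.0
```

Call:
servo_tool --claw 1 --newtons 20 --moves '[{"x":0,"y":0,"z":0,"rx":0,"ry":0,"rz":0},{"x":0,"y":0,"z":0,"rx":0,"ry":0,"rz":0},{"x":0,"y":0,"z":0,"rx":0,"ry":0,"rz":0},{"x":0,"y":0,"z":0,"rx":0,"ry":0,"rz":0},{"x":0,"y":0,"z":0,"rx":0,"ry":0,"rz":0},{"x":0,"y":0,"z":0,"rx":0,"ry":0,"rz":0}]'

```text
clock: 21.7
position: [0.4342, 0.2195, 0.0569]
eef_rot: [3.141, -0.0, 1.711]
wrist_force: [-2.8, -0.4, 6.8]
opening: 0.0539
finger_force: 20.0
```

Call:
servo_tool --moves '[{"x":0,"y":0,"z":-0.2,"rx":0,"ry":0,"rz":0},{"x":0,"y":0,"z":-0.4,"rx":0,"ry":0,"rz":0},{"x":0,"y":0,"z":-0.4,"rx":0,"ry":0,"rz":0},{"x":0,"y":0,"z":-0.4,"rx":0,"ry":0,"rz":0},{"x":0,"y":0,"z":-0.4,"rx":0,"ry":0,"rz":0},{"x":0,"y":0,"z":-0.4,"rx":0,"ry":0,"rz":0},{"x":0,"y":0,"z":-0.4,"rx":0,"ry":0,"rz":0},{"x":0,"y":0,"z":-0.2,"rx":0,"ry":0,"rz":0},{"x":0,"y":0,"z":0,"rx":0,"ry":0,"rz":0}]'

```text
clock: 22.6
position: [0.4347, 0.2196, 0.1978]
eef_rot: [3.139, -0.001, 1.711]
wrist_force: [0.7, 0.4, -1.4]
opening: 0.0539
finger_force: 20.0
```

Run:
```python
from h import *
go(.4985,-.1555,.21,16)
```

```text
grasp [0.4346 0.2195 0.2166] yaw 98.03 total shares [-7.61  0.22  0.13]
16 rows of [-0.475  0.014  0.008]
```

Call:
servo_tool --moves '[{"x":-0.2,"y":0.01,"z":0,"rx":0,"ry":0,"rz":0},{"x":-0.5,"y":0.01,"z":0,"rx":0,"ry":0,"rz":0},{"x":-0.5,"y":0.01,"z":0,"rx":0,"ry":0,"rz":0},{"x":-0.5,"y":0.01,"z":0,"rx":0,"ry":0,"rz":0},{"x":-0.5,"y":0.01,"z":0,"rx":0,"ry":0,"rz":0},{"x":-0.5,"y":0.01,"z":0,"rx":0,"ry":0,"rz":0},{"x":-0.5,"y":0.01,"z":0,"rx":0,"ry":0,"rz":0},{"x":-0.5,"y":0.01,"z":0,"rx":0,"ry":0,"rz":0},{"x":-0.5,"y":0.01,"z":0,"rx":0,"ry":0,"rz":0},{"x":-0.5,"y":0.01,"z":0,"rx":0,"ry":0,"rz":0}]'

```text
clock: 23.6
position: [0.4715, -0.0142, 0.1955]
eef_rot: [-3.14, -0.001, 1.711]
wrist_force: [-0.2, -0.5, -1.5]
opening: 0.054
finger_force: 20.0
```

Call:
servo_tool --moves '[{"x":-0.5,"y":0.02,"z":0,"rx":0,"ry":0,"rz":0},{"x":-0.5,"y":0.02,"z":0,"rx":0,"ry":0,"rz":0},{"x":-0.5,"y":0.02,"z":0,"rx":0,"ry":0,"rz":0},{"x":-0.5,"y":0.02,"z":0,"rx":0,"ry":0,"rz":0},{"x":-0.5,"y":0.02,"z":0,"rx":0,"ry":0,"rz":0},{"x":-0.4,"y":0.02,"z":0,"rx":0,"ry":0,"rz":0},{"x":0,"y":0,"z":0,"rx":0,"ry":0,"rz":0},{"x":0,"y":0,"z":0,"rx":0,"ry":0,"rz":0}]'

```text
clock: 24.4
position: [0.4975, -0.1555, 0.1955]
eef_rot: [-3.14, -0.001, 1.71]
wrist_force: [-0.8, 0.6, -1.0]
opening: 0.0539
finger_force: 20.0
```

Run:
```python
from h import *
go(.4985,-.1555,.084)
cv2.imwrite('pics/s8.png',cv2.resize(r.read_camera('side')[60:240,200:400,::-1],None,fx=3,fy=3))
```

```text
grasp [ 0.4976 -0.1556  0.2143] yaw 97.97 total shares [-0.    0.02  2.61]
```

View pics/s8.png

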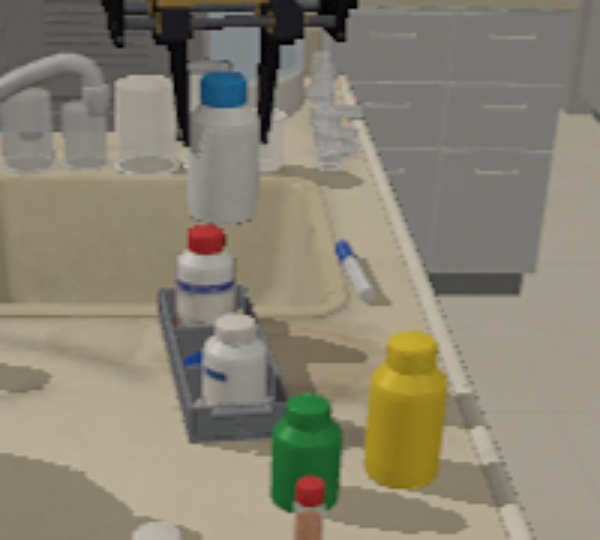

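Red at (205,275) and white at (235,365) stand upright, and blue is upright above the middle bay. Lowering blue.

Call:
servo_tool --moves '[{"x":0,"y":0.02,"z":0.3,"rx":0,"ry":0,"rz":0},{"x":0,"y":0,"z":0.4,"rx":0,"ry":0,"rz":0},{"x":0,"y":0,"z":0.4,"rx":0,"ry":0,"rz":0},{"x":0,"y":0,"z":0.4,"rx":0,"ry":0,"rz":0},{"x":0,"y":0,"z":0.4,"rx":0,"ry":0,"rz":0},{"x":0,"y":0,"z":0.3,"rx":0,"ry":0,"rz":0},{"x":0,"y":0,"z":0.2,"rx":0,"ry":0,"rz":0},{"x":0,"y":0,"z":0.2,"rx":0,"ry":0,"rz":0},{"x":0,"y":0,"z":0,"rx":0,"ry":0,"rz":0},{"x":0,"y":0,"z":0,"rx":0,"ry":0,"rz":0}]'

```text
clock: 25.45
position: [0.4994, -0.1551, 0.0669]
eef_rot: [3.141, 0.0, 1.711]
wrist_force: [0.2, -0.0, -1.1]
opening: 0.0538
finger_force: 20.0
```

Run:
```python
from h import *
go(.4985,-.1555,.0828)
```

```text
grasp [ 0.4994 -0.1551  0.0857] yaw 98.04 total shares [-0.01 -0.02  0.06]
```

Call:
servo_tool --moves '[{"x":0,"y":0,"z":0.03,"rx":0,"ry":0,"rz":0},{"x":0,"y":0,"z":0.03,"rx":0,"ry":0,"rz":0},{"x":0,"y":0,"z":0,"rx":0,"ry":0,"rz":0}]'

```text
clock: 25.75
position: [0.4995, -0.1553, 0.0639]
eef_rot: [3.141, 0.0, 1.711]
wrist_force: [1.2, -0.5, -0.1]
opening: 0.0536
finger_force: 20.0
```

Call:
servo_tool --claw -0.6 --moves '[{"x":0,"y":0,"z":0,"rx":0,"ry":0,"rz":0},{"x":0,"y":0,"z":0,"rx":0,"ry":0,"rz":0},{"x":0,"y":0,"z":0,"rx":0,"ry":0,"rz":0},{"x":0,"y":0,"z":0,"rx":0,"ry":0,"rz":0},{"x":0,"y":0,"z":-0.2,"rx":0,"ry":0,"rz":0},{"x":0,"y":0,"z":-0.5,"rx":0,"ry":0,"rz":0},{"x":0,"y":0,"z":-0.5,"rx":0,"ry":0,"rz":0},{"x":0,"y":0,"z":-0.5,"rx":0,"ry":0,"rz":0},{"x":0,"y":0,"z":-0.5,"rx":0,"ry":0,"rz":0},{"x":0,"y":0,"z":-0.5,"rx":0,"ry":0,"rz":0}]'

```text
clock: 26.75
position: [0.4991, -0.1551, 0.2005]
eef_rot: [3.141, 0.0, 1.711]
wrist_force: [0.8, -0.3, 0.2]
opening: 0.076
finger_force: 0.0
```

Call:
servo_tool --moves '[{"x":0.3,"y":0,"z":-0.3,"rx":0,"ry":0,"rz":0},{"x":0.5,"y":0,"z":0,"rx":0,"ry":0,"rz":0},{"x":0.5,"y":0,"z":0,"rx":0,"ry":0,"rz":0},{"x":0.5,"y":0,"z":0,"rx":0,"ry":0,"rz":0},{"x":0.5,"y":0,"z":0,"rx":0,"ry":0,"rz":0},{"x":0.5,"y":0,"z":0,"rx":0,"ry":0,"rz":0},{"x":0.5,"y":0,"z":0,"rx":0,"ry":0,"rz":0},{"x":0.5,"y":0,"z":0,"rx":0,"ry":0,"rz":0},{"x":0.3,"y":0,"z":0,"rx":0,"ry":0,"rz":0},{"x":0,"y":0,"z":0,"rx":0,"ry":0,"rz":0}]'

```text
clock: 27.75
position: [0.4702, 0.0491, 0.2143]
eef_rot: [3.141, -0.0, 1.713]
wrist_force: [0.2, 0.2, 0.1]
opening: 0.0762
finger_force: 0.0
```

Run:
```python
from h import *
cv2.imwrite('pics/s9.png',np.hstack([r.read_camera('side')[100:370,150:450,::-1],r.read_camera('top')[90:360,150:450,::-1]]))
for n in 'bottle_blue bottle_red bottle_white brown_black brown_white vial'.split():
  for c in('top','side'): print(c,n,[(np.round(d['point'],3),round(d['confidence'],2)) for d in r.place_of(c,n)])
```

```text
top bottle_blue [(array([ 0.5  , -0.156,  0.007]), 0.85)]
side bottle_blue [(array([0.373, 0.001, 0.001]), 0.97), (array([ 0.501, -0.159,  0.002]), 0.92)]
top bottle_red [(array([ 0.514, -0.228,  0.006]), 0.88), (array([ 0.503, -0.153,  0.006]), 0.57), (array([ 0.496, -0.153,  0.003]), 0.19)]
side bottle_red [(array([ 0.508, -0.226,  0.007]), 0.48)]
top bottle_white [(array([ 0.489, -0.083,  0.008]), 0.37)]
side bottle_white [(array([ 0.483, -0.081,  0.006]), 0.77), (array([0.44 , 0.032, 0.001]), 0.56)]
top brown_black [(array([0.446, 0.353, 0.001]), 0.56)]
side brown_black [(array([ 0.451,  0.351, -0.002]), 0.72), (array([ 0.499, -0.156, -0.005]), 0.58)]
top brown_white [(array([0.536, 0.208, 0.001]), 0.66)]
side brown_white [(array([ 0.538,  0.207, -0.001]), 0.66), (array([0.443, 0.107, 0.002]), 0.56)]
top vial []
side vial [(array([0.443, 0.106, 0.002]), 0.67)]
```

View pics/s9.png

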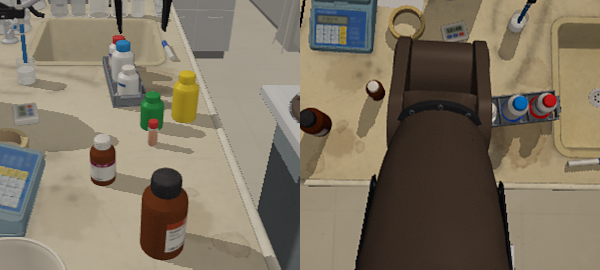

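All three bottles stand upright on their own pads, with blue at (518,105) and red at (545,103) in the top crop and white nearest in the side crop. The brown bottles and the vial haven't moved.

```bash
python3 -c "from rig import r; print(r.sign_off())"
```

```text
the job is handed in; nothing more can be done
None
```

I packed all three white bottles upright on the pads matching their caps, with the brown bottles and the vial left where they stood, and handed the job in at about 28 s of the 77 s allowed; no verdict came back.

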